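# Trim a drifted pointer instrument back onto its set mark

## Robot

A 6-joint arm with a two-finger parallel gripper is mounted at the origin on a cart in front of the work surface, level with it; the furniture and walls round the work are solid. World frame = base frame: x ahead of the robot, y to its left, z up, the work surface at z = 0. Lengths are in mm, angles in rad, forces in N, time in s.
With the tool pointing down it reaches from about 275 to 750 mm from the base axis. Payload 10.2 kg.
Tool frame: the origin (TCP) lies at the centre of the arm's flange, where the gripper is bolted on; the fingertips stand 173 mm ahead of it and the grasp point (between the pads) lies 155 mm ahead of it; z points along the fingers, y is the line along which they close (so a half turn about z gives the same grasp; the last joint's range is limited). The gripper opens to 85 mm and grips with 20 to 120 N. Pads are 22 mm wide; open, the fingers measure 114 mm over their backs; the gripper's body (76 mm by 85 mm) begins 54 mm behind the grasp point. The pads swing forward as they close: fully open they stand 13 mm farther back than shut.
Start: joints at [-1.534, 0.313, 1.498, -0, 1.331, -0.223], TCP at [134.852, -507.393, 404.694] pointing down, gripper open.
Joint ranges: [-2.94, 2.94], [-0.97, 2.17], [0.19, 2.56], [-1.23, 4.37], [0.02, 3.11], [-2.88, 2.88]. Speed limits (rad/s): [2.39, 2.39, 3.01, 3.14, 3.14, 3.14].

## Interface

Orientations are given as a unit quaternion [w, x, y, z].
In Python, from rig import status, capture, camera_info, ticket gives the robot as it stands.
- The arm moves only by the shell command python3 -m crank 'ROWS' [FORCE]. ROWS is JSON, a list of rows, each a list of 7 numbers: the shift along the tool's x, y, z as a fraction of full scale, then the turn, a rotation vector about the tool's x, y, z as a fraction of full scale, then the closure, from 0 (fully open) to 1 (shut). A call has 1 to 12 rows; each row is the pose to reach, as a shift and turn from the pose commanded when the call began, along the tool's axes at that moment; what a row does not reach only later rows make up. Full scale, the value 1, is 0.1 m for a shift and 45 degrees for a turn. A row lasts 1/10 s, in which the tool goes at most 50 mm and 8.59 degrees, less where a joint would pass 70% of its speed; a pose out of reach is approached as far as the arm can. A call with a number of a shift or a turn outside -1 to 1 is refused whole. A call with a gripper value outside its range is refused whole. The fingers move at their own pace and stop on an object; FORCE is the grip in N (left out, the last holds). Time passes only in rows, so rows that repeat a pose let the fingers close. It gives the time, the measured TCP pose, the force, the opening and the grip force at its end, in the units of the state.
- status.sense(): the state, without advancing time (a new reading comes with each control period).
- capture(name): name is "side" or "top"; returns (picture, depth): 420x560x3 uint8, red, green, blue; 420x560 float32, mm along the optical axis (not along the pixel's ray), 0 where there is no reading.
- camera_info(name): a dict with "K" (3x3 intrinsics, pixels), "D" ([k1, k2, p1, p2, k3] as OpenCV has them; the pictures are not rectified), "camera_from_world" (4x4, takes a point from world to camera coordinates). Camera axes: x right, y up, looking along -z (the intrinsics and any distortion apply to the point x, -y, -z); pixel columns grow to the right and rows downward; lengths in mm; the calibration is good to about 2 mm. A picture is of the moment at which its call begins. camera_info takes no time and is no camera call.
- ticket.finish_job(): hands the job in; it is judged then, once.
The state is a dict: "time_s": time; "joints": joint angles; "dq": joint speeds; "tau": joint torques, N m; "eef_pos": TCP position; "ee_rot": TCP orientation; "force": force on the tool from outside, world axes, zero at the start; "wrist_torque": the same for the moment, N m; "grip_width": opening from 0.0 (shut) to 1.0 (fully open); "grip_force": force on a finger pad.
Only numpy, scipy, OpenCV 4.12 (cv2) and the standard library are available. Lean on these libraries where they do the work, as an engineer would, in place of code of your own. Each camera call takes 0.05 s, during which the arm holds its last target. There are 200 camera calls.

## Task

The pointer of one of the two bench instruments has drifted off to the left of the broad set mark in the middle of its scale. Take the plastic tuning tool out of its hanging stand, set its blade into the slotted trimmer screw of that instrument and turn the screw until the pointer stands on the broad mark, then hang the tool back in its stand by its collar, upright, and let go. Leave the other instrument's setting as it is, and do not disturb the bottle or the blue tube rack.

Things in the scene. Friction and masses are not known exactly. Their poses are not given: they have to be found in the camera images.
- unit_a: the drifted instrument, fixed: white wedge-shaped case 130 mm deep (x), 110 wide (y), 34 high in front, 95 at the back; its aluminium panel slopes at 25 degrees, rising toward the back. Low in the middle of the panel is the slotted trimmer, above it a black-framed pointer meter 94 by 70. Origin: centre of the underside, on the worktop; x to its back, z up
- unit_b: the second instrument, same shape, size and axes as unit_a, its pointer already on the mark; it may stand left or right of unit_a
- unit_a_slot (a point): centre of the face of unit_a's brass trimmer screw (26 mm across). z: the screw's axis, square out of the panel (leans 25 degrees from vertical, toward the front). x: along the slot, turns with the screw (up the slope at pointer 0). Slot 5.2 mm wide (7.8 at its bevelled mouth), 7 deep, right across the screw. A fixed black bush round it, bore 27, outside 37, stands 4 mm above this point
- unit_b_slot (a point): the same point on unit_b's trimmer screw
- unit_a_pointer (a joint): angle of unit_a's black 41 mm needle, rad: 0 = straight up the slope, at the middle of the broad set mark, which spans -0.12 to 0.12; negative = left as seen from the front. Starts at -1.0 to -0.5. Moves 1:1 with the trimmer screw; clockwise, looking onto the panel, raises it. Stops at -1.2 and 1.2; friction 0.04 N m; stays where left. A window covers the needle
- unit_b_pointer (a joint): the same for unit_b; starts within 0.04 of 0
- tuning_tool: white plastic tuning tool, 136 mm long, about 60 g, hanging upright in the stand. Origin: middle of the blade's tip; z toward the handle. Blade z 0-10 mm: 20 wide along x, 2.8 thick along y (19 by 2.2 at the tip); round 12 mm shaft up to z 62; round 31 mm collar z 62-67; handle z 66-136, 26 wide along x, 15 thick along y, grooved flats facing +y and -y: grip across these, about z 105
- tool_tip (a point): the middle of the tool's blade tip: origin and axes of tuning_tool
- tool_stand: the tool's hanging stand, fixed: steel base 80 by 70 by 8 mm, aluminium post at +x, and a level fork 84 mm above the worktop whose two arms point to -x (toward the robot), open at that end. Origin on the worktop below the seat, z up. The tool is taken out by lifting it over the lips (5 mm or more), then drawing it 50 mm along -x; it goes in the same way back
- stand_seat (a point): the tool's place: middle of the fork, level with the arms' top faces, axes as tool_stand. Gap between the arms 17 mm (29 at the mouth); arms 12 wide, 6 thick, from x -22 mm back to the post, whose front is at x 27; lips 3 mm high on the arms at x -22 to -19. Hung up, the collar rests on the arms, the tool's axis at this point and its tip 62 mm below
- bottle: white reagent bottle with a blue cap, 56 mm across, 120 high, loose; origin at the centre of its base
- tube_rack: blue tube rack, 84 by 257 by 29 mm, loose; origin at the centre of its underside, long side along its y

How it is judged (in metres and radians):
On the way, in this order (a step that is already met when the one before it is completed fails the run):
1. the tool's blade is seated in the slot of the drifted instrument's trimmer (z of tool_tip in the frame of unit_a_slot below -0.004 m and distance between tool_tip and unit_a_slot below 0.01 m), for 0.1 s.
2. with the blade still in the slot, the pointer is turned onto the broad set mark (value of joint unit_a_pointer between -0.12 and 0.12 rad and distance between tool_tip and unit_a_slot below 0.01 m), for 0.2 s.
At the end, for the whole second after the job is handed in: both pointers stand on their broad set marks (within 0.12 rad of the middle) and the tool hangs at rest by its collar in the stand's fork, let go, upright within 7 degrees, its tip within 12 mm of the seat's middle line and 58 to 66 mm below the fork's top face (value of joint unit_a_pointer between -0.12 and 0.12 rad and value of joint unit_b_pointer between -0.12 and 0.12 rad and horizontal distance between tool_tip and stand_seat below 0.012 m and z of tool_tip in the frame of stand_seat between -0.066 and -0.058 m and angle between tuning_tool's own z axis and vertical below 0.12 rad and linear speed of tuning_tool below 0.02 m/s); the robot touches nothing.
It fails at once if the other instrument's setting is changed (value of joint unit_b_pointer above 0.12 rad or value of joint unit_b_pointer below -0.12 rad).
It fails at once if the bottle is pushed away or knocked over (distance of bottle from where it was at the start of the episode above 0.03 m or angle between bottle's own z axis and vertical above 0.4 rad).
It fails at once if the tube rack is pushed away (distance of tube_rack from where it was at the start of the episode above 0.03 m).
It also fails if it takes over 50 s, if anything falls off the work surface, if the arm or the gripper's body presses on something with over 40 N, if the wrist force passes 120 N, or if a joint passes its speed limit or range.

## Working session

There is one attempt and no reset: what is moved stays moved. The work goes in short steps, Python scripts to look and compute and a shell command to move; the robot and the scene stay as the last step left them, time stands still between calls to the robot, and variables do not carry over. Pictures are saved under pics/ and viewed, at most 10 in all, crops included, and the job is handed in when it is done.

```bash
ls; mkdir -p pics
python3 - <<'E'
from rig import status,capture,camera_info
import cv2,numpy as np
print(status.sense())
for n in("side","top"):
    p,d=capture(n); cv2.imwrite(f"pics/{n}0.png",p[:,:,::-1]); np.save(f"{n}0.npy",d)
    i=camera_info(n); print(n,np.array(i["K"]).round(1).tolist(),i["D"],np.array(i["camera_from_world"]).round(3).tolist())
E
```

```text
pics
{'time_s': 0.0, 'joints': array([-1.53438867e+00,  3.13500685e-01,  1.49843925e+00, -2.33191501e-06,
        1.33097531e+00, -2.23400275e-01]), 'dq': array([ 1.33091148e-03, -3.02485224e-03,  1.31212435e-03,  1.50942043e-05,
        4.14983082e-04,  3.60819340e-04]), 'tau': array([-2.82492783e-04, -4.12267613e+01, -2.59745032e+01, -1.49628459e-04,
        4.10742898e-03,  2.12998037e-05]), 'eef_pos': array([ 134.85676791, -507.35660674,  404.10816609]), 'ee_rot': array([-6.58512956e-04,  9.91574086e-01,  1.29539166e-01,  6.06111888e-05]), 'force': array([ 0.92296076,  0.40313882, -0.38204071]), 'wrist_torque': array([-0.00537058, -0.0010345 , -0.05116414]), 'grip_force': 0.0, 'grip_width': 1.0009397132273925}
side [[528.3, 0.0, 281.9], [0.0, 528.3, 207.4], [0.0, 0.0, 1.0]] [0.0261305 0.        0.        0.        0.       ] [[-0.867, -0.498, -0.003, 462.419], [0.177, -0.314, 0.933, -181.441], [-0.465, 0.809, 0.36, -1118.711], [0.0, 0.0, 0.0, 1.0]]
top [[473.8, 0.0, 279.9], [0.0, 473.8, 215.8], [0.0, 0.0, 1.0]] [-0.12758587  0.          0.          0.          0.        ] [[-0.005, -1.0, 0.003, 16.562], [0.976, -0.004, 0.218, -545.251], [-0.218, 0.004, 0.976, -1359.279], [0.0, 0.0, 0.0, 1.0]]
```

View pics/side0.png

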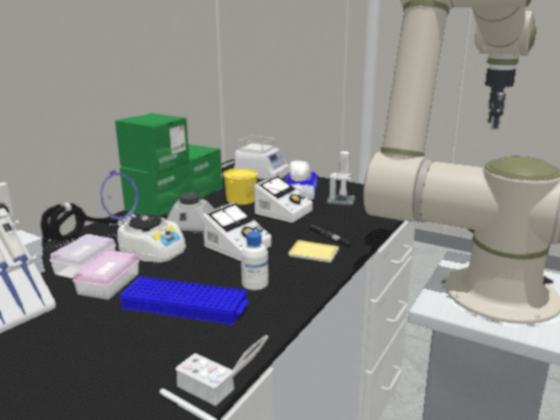

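View pics/top0.png

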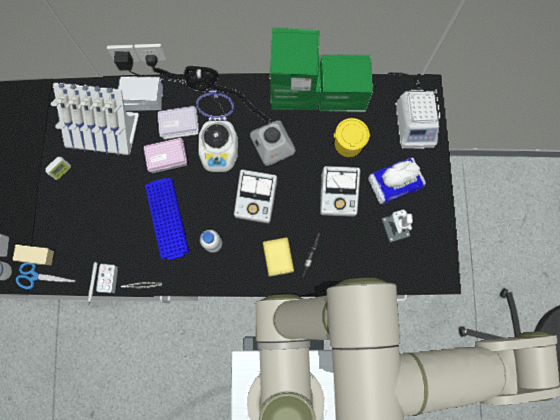

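```bash
cat > h.py <<'E'
import numpy as np,cv2
from rig import camera_info
from scipy.optimize import least_squares
I={n:{k:np.array(v,float) for k,v in camera_info(n).items() if k in("K","D","camera_from_world")} for n in("side","top")}
def proj(n,P):
    i=I[n];T=i["camera_from_world"];c=np.atleast_2d(P)@T[:3,:3].T+T[:3,3]
    return cv2.projectPoints((c*[1,-1,-1])[:,None],np.zeros(3),np.zeros(3),i["K"],i["D"])[0][:,0]
def back(n,uv,depth):
    i=I[n];T=i["camera_from_world"];q=cv2.undistortPoints(np.array(uv,float).reshape(-1,1,2),i["K"],i["D"])[:,0]
    d=np.ravel(depth);c=np.c_[q[:,0]*d,-q[:,1]*d,-d];return (c-T[:3,3])@T[:3,:3]
def tri(us,ut):
    r=least_squares(lambda P:np.r_[(proj("side",P)-us).ravel(),(proj("top",P)-ut).ravel()],[400,0,50.]);return r.x,np.abs(r.fun).max()
E
python3 - <<'E'
import cv2
a=cv2.imread("pics/top0.png")[155:255,230:420];cv2.imwrite("pics/c_top.png",cv2.resize(a,None,fx=4.2,fy=4.2,interpolation=3))
a=cv2.imread("pics/side0.png")[145:265,195:360];cv2.imwrite("pics/c_side.png",cv2.resize(a,None,fx=4.8,fy=4.8,interpolation=3))
E
```

```text
(no output)
```

View pics/c_top.png

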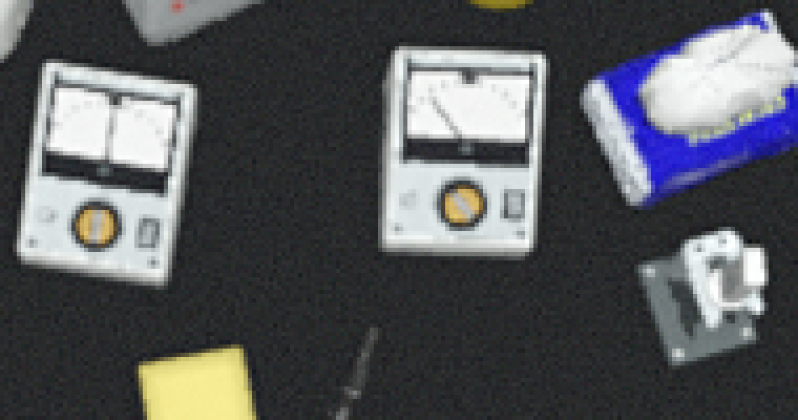

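View pics/c_side.png

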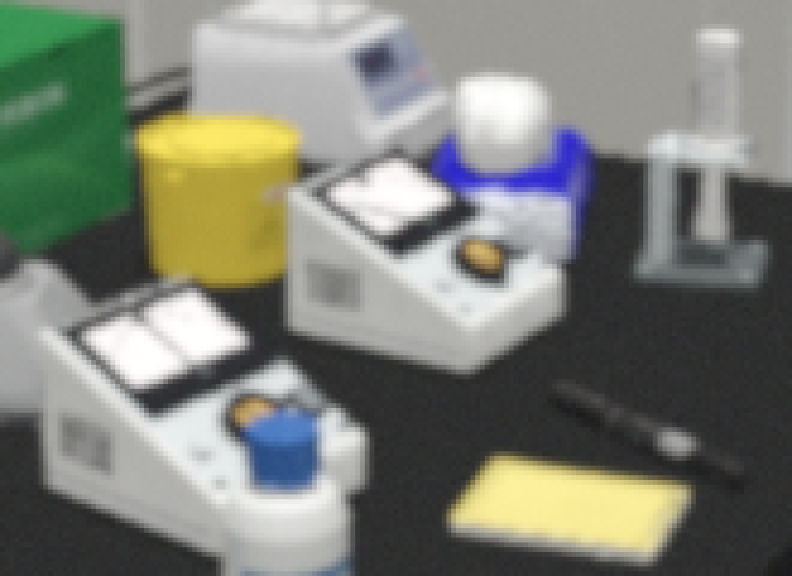

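Run:
```python
from h import *
up=lambda u,v:(u/4.2-.4+230,v/4.2-.4+155)
us=lambda u,v:(u/4.8-.4+195,v/4.8-.4+145)
print("slotA",tri(us(482,255),up(462,204)))
print("tool top",tri(us(718,36),up(752,262)))
P={}
for n in("side","top"):
    d=np.load(n+"0.npy");v,u=np.mgrid[:420,:560];P[n]=back(n,np.c_[u.ravel(),v.ravel()],d.ravel()).reshape(420,560,3);P[n][d==0]=np.nan
# unit A outline points w/ depth
for nm,(u,v) in dict(bl=(400,56),br=(541,58),fr=(527,238),fl=(391,236),scr=(462,204),pan=(430,215)).items():
    a,b=up(u,v);a=int(round(a));b=int(round(b));print(nm,np.nanmedian(P["top"][b-1:b+2,a-1:a+2].reshape(-1,3),0).round(1))
# stand
for n,(u0,u1,v0,v1) in dict(top=(380,418,205,245),side=(326,358,148,206)).items():
    q=P[n][v0:v1,u0:u1].reshape(-1,3);q=q[np.isfinite(q[:,0])]
    q=q[(q[:,0]>150)&(q[:,0]<560)]
    print(n,len(q),np.histogram(q[:,2],bins=range(-10,190,10)))
    for lo,hi in((-5,15),(75,92),(95,150),(150,165)):
        s=q[(q[:,2]>lo)&(q[:,2]<hi)]
        if len(s):print(lo,hi,len(s),s.min(0).round(1),np.median(s,0).round(1),s.max(0).round(1))
```

```text
slotA (array([ 585.08581272, -166.70603985,   56.74079142]), np.float64(0.15351164992614486))
tool top (array([ 518.16463467, -348.0805558 ,  156.78254547]), np.float64(0.2825023677812055))
bl [ 684.5 -121.8   91.3]
br [ 686.2 -224.6   87.6]
fr [ 564.6 -216.5   35.9]
fl [ 565.  -117.8   37.1]
scr [ 587.7 -169.1   50.7]
pan [ 578.7 -144.9   43.6]
top 1183 (array([256, 518, 110,   5,   5,   5,   7,   4,  16, 134,  16,  11,  11,
        10,  10,  13,  47,   5,   0]), array([-10,   0,  10,  20,  30,  40,  50,  60,  70,  80,  90, 100, 110,
       120, 130, 140, 150, 160, 170, 180]))
-5 15 840 [ 466.3 -419.7   -5. ] [ 501.5 -345.     3.3] [ 560.  -295.7   14.8]
75 92 158 [ 489.6 -371.4   76.1] [ 527.2 -337.5   84.7] [ 559.  -321.3   92. ]
95 150 57 [ 502.3 -353.7   98. ] [ 510.8 -340.8  122.5] [ 526.8 -338.9  148.7]
150 165 52 [ 504.2 -355.3  152.1] [ 516.2 -346.9  157. ] [ 528.2 -340.2  164.2]
side 937 (array([115, 321,  27,  29,  33,  29,  28,  25,  31,  98,  28,  31,  26,
        30,  28,  31,  27,   0,   0]), array([-10,   0,  10,  20,  30,  40,  50,  60,  70,  80,  90, 100, 110,
       120, 130, 140, 150, 160, 170, 180]))
-5 15 456 [ 461.7 -545.1   -3.1] [ 522.4 -357.2    2.7] [ 559.7 -293.3   14.6]
75 92 126 [ 491.3 -371.3   75.5] [ 522.4 -334.3   84.1] [ 557.7 -314.3   91.7]
95 150 158 [ 502.5 -356.6   95.1] [ 515.3 -341.2  122.4] [ 529.6 -333.4  149.9]
150 165 27 [ 504.5 -355.8  150. ] [ 516.3 -342.5  155.8] [ 527.7 -335.4  158.6]
```

```bash
cat > fit.py <<'E'
from h import *
P={};img={}
for n in("side","top"):
    d=np.load(n+"0.npy");v,u=np.mgrid[:420,:560];P[n]=back(n,np.c_[u.ravel(),v.ravel()],d.ravel()).reshape(420,560,3);P[n][d==0]=np.nan
    img[n]=cv2.imread(f"pics/{n}0.png")
allp=np.r_[P["top"].reshape(-1,3),P["side"].reshape(-1,3)];allp=allp[np.isfinite(allp[:,0])]
# unit A panel plane: both views
cov=[]
for n in P:
    q=P[n].reshape(-1,3);q=q[np.isfinite(q[:,0])]
    m=(abs(q[:,0]-625)<50)&(abs(q[:,1]+168)<42)&(q[:,2]>36);s=q[m]
    for _ in range(6):
        A=np.c_[s[:,:2],np.ones(len(s))];c=np.linalg.lstsq(A,s[:,2],rcond=None)[0];r=s[:,2]-A@c;s=s[abs(r)<max(2,1.5*r.std())]
    print(n,"plane slope deg",np.degrees(np.arctan(np.hypot(*c[:2]))),"yaw",np.degrees(np.arctan2(c[1],c[0])),len(s),"z at slot xy",c@[585,-167,1])
    hsv=cv2.cvtColor(img[n],cv2.COLOR_BGR2HSV);w=(hsv[...,0]>8)&(hsv[...,0]<28)&(hsv[...,1]>80)
    box=(318,365,175,220) if n=="top" else (280,310,185,210)
    mm=np.zeros_like(w);mm[box[2]:box[3],box[0]:box[1]]=1;vv,uu=np.nonzero(w&mm);print(" amber",len(uu),uu.mean(),vv.mean(),uu.min(),uu.max(),vv.min(),vv.max())
    # unit edges: points with z>20 footprint
    m=(q[:,2]>25)&(q[:,2]<100)&(abs(q[:,0]-625)<85)&(abs(q[:,1]+168)<75)
    h=cv2.minAreaRect(q[m][:,:2].astype(np.float32));print(" foot",h)
    t=q[(abs(q[:,0]-516)<20)&(abs(q[:,1]+345)<20)&(q[:,2]>95)]
    print(" handle",cv2.minAreaRect(t[:,:2].astype(np.float32)))
    f=q[(abs(q[:,0]-520)<45)&(abs(q[:,1]+345)<40)&(q[:,2]>77)&(q[:,2]<89)]
    print(" fork",len(f),cv2.minAreaRect(f[:,:2].astype(np.float32)))
    b=P[n].reshape(-1,3);g=hsv.reshape(-1,3);k=(abs(b[:,0]-510)<60)&(abs(b[:,1]+345)<60)&(b[:,2]<16)&(b[:,2]>-6)&(g[:,2]>70)
    print(" base",k.sum(),cv2.minAreaRect(b[k][:,:2].astype(np.float32)))
E
python3 fit.py
```

```text
side plane slope deg 24.32525991776441 yaw -7.372675086923711 252 z at slot xy 48.49797400555383
 amber 47 295.06382978723406 197.95744680851064 291 299 195 201
 foot ((624.2845458984375, -161.72918701171875), (116.44493103027344, 134.0183868408203), 85.68565368652344)
 handle ((516.8592529296875, -343.4450378417969), (25.962276458740234, 21.81904411315918), 12.58597183227539)
 fork 110 ((525.5578002929688, -343.6542663574219), (60.828453063964844, 50.6790771484375), 13.807478904724121)
 base 238 ((512.0062866210938, -348.10430908203125), (108.4229965209961, 113.8682861328125), 88.10612487792969)
top plane slope deg 24.598091587598002 yaw -6.121273361886702 369 z at slot xy 48.745451411465666
 amber 47 339.63829787234044 203.14893617021278 335 344 199 207
 foot ((625.5165405273438, -168.64173889160156), (112.1747055053711, 132.458251953125), 87.63044738769531)
 handle ((515.317138671875, -347.1429748535156), (26.07549476623535, 16.110084533691406), 1.820833683013916)
 fork 137 ((524.5655517578125, -345.6217346191406), (62.65504455566406, 41.106353759765625), 15.298824310302734)
 base 363 ((528.7034912109375, -360.6684265136719), (88.17811584472656, 99.8223648071289), 15.405730247497559)
```

```bash
cat > fit2.py <<'E'
from h import *
up=lambda u,v:(u/4.2-.4+230,v/4.2-.4+155)
us=lambda u,v:(u/4.8-.4+195,v/4.8-.4+145)
def loc(p,L):
    x,y,a=p[:3];c,s=np.cos(a),np.sin(a);L=np.atleast_2d(L);return np.c_[x+c*L[:,0]-s*L[:,1],y+s*L[:,0]+c*L[:,1],L[:,2]]
LA=np.array([[65,55,95],[65,-55,95],[-65,-55,34],[-65,55,34.]]);TA=np.array([up(394,48),up(548,51),up(535,244),up(382,243)])
SA_L=np.array([[65,55,95],[65,55,0],[-65,55,0],[-65,55,34],[-65,-55,34],[-65,-55,0.]]);SA=np.array([us(287,188),us(288,331),us(466,374),us(467,335),us(567,265),us(565,312)])
def res(p,LT,T,LS,S,raw=False):
    r=[(proj("top",loc(p,LT))-T-p[3:5]),(proj("side",loc(p,LS))-S-p[5:7])]
    return r if raw else np.r_[r[0].ravel(),r[1].ravel(),p[3:7]*1.5]
r=least_squares(res,[625,-165,-.05,0,0,0,0],args=(LA,TA,SA_L,SA),loss="soft_l1");print("A",r.x.round(3));
for e in res(r.x,LA,TA,SA_L,SA,True):print(e.round(1).tolist())
A=r.x
# slot: on local y=0, at slope distance s, height h above panel; from top amber with fitted offset
def slot(s,h):
    t=np.radians(25.14);n=np.array([-np.sin(t),0,np.cos(t)]);return np.array([-65,0,34.])+s*np.array([np.cos(t),0,np.sin(t)])+h*n
q=least_squares(lambda v:(proj("top",loc(A,slot(v[0],0)+[0,v[1],0]))[0]-A[3:5]-[339.64,203.15]),[30,0]).x
print("slope dist,y",q,"panel pt",loc(A,slot(q[0],0)+[0,q[1],0]),"+4:",loc(A,slot(q[0],4)))
print("side pred h0,h4",proj("side",loc(A,[slot(q[0],0),slot(q[0],4)]))-A[5:7],"meas 295.06,197.96")
# stand: base corners visible top, tool top etc
for z,pts in {8:[(640,264),(678,363),(758,335)],158:[(740,250),(765,250),(763,284),(738,282)],87:[(688,238),(720,228),(706,325),(722,322)]}.items():
    for u,v in pts:
        uv=up(u,v);f=least_squares(lambda w:proj("top",[w[0],w[1],z])[0]-uv,[510,-345]).x;print(z,(u,v),f.round(1))
E
python3 fit2.py
python3 - <<'E'
import cv2
a=cv2.imread("pics/top0.png")[205:245,380:420];b=cv2.imread("pics/side0.png")[145:208,322:362]
import numpy as np
f=lambda i,s:cv2.resize(i,None,fx=s,fy=s,interpolation=2)
a=f(a,10);b=f(b,9);c=np.zeros((570,770,3),np.uint8);c[:400,:400]=a;c[:b.shape[0],405:405+b.shape[1]]=b;cv2.imwrite("pics/c_st.png",c)
E
```

```text
A [ 6.25497e+02 -1.70162e+02 -4.50000e-02  1.56000e-01 -1.45000e-01
  1.40000e-02  6.47000e-01]
[[0.2, -0.8], [-0.0, 0.1], [-0.3, 0.8], [0.4, -0.4]]
[[-0.6, -0.6], [-0.1, 0.6], [1.0, 0.9], [0.8, -2.3], [-0.5, 0.5], [-0.2, 1.5]]
slope dist,y [29.96969607 -0.39401162] panel pt [[ 587.64785829 -168.86538703   46.7320717 ]] +4: [[ 585.96781777 -168.39589982   50.35316143]]
side pred h0,h4 [[294.63658872 200.05694316]
 [295.15350915 198.97848617]] meas 295.06,197.96
8 (640, 264) [ 550.4 -305.3]
8 (678, 363) [ 475.6 -329.9]
8 (758, 335) [ 496.1 -391.3]
158 (740, 250) [ 526.9 -339.8]
158 (765, 250) [ 526.8 -356.9]
158 (763, 284) [ 503.5 -354. ]
158 (738, 282) [ 505.  -337.1]
87 (688, 238) [ 551.8 -322.8]
87 (720, 228) [ 559.  -346.2]
87 (706, 325) [ 489.2 -332. ]
87 (722, 322) [ 491.2 -343.6]
```

View pics/c_st.png

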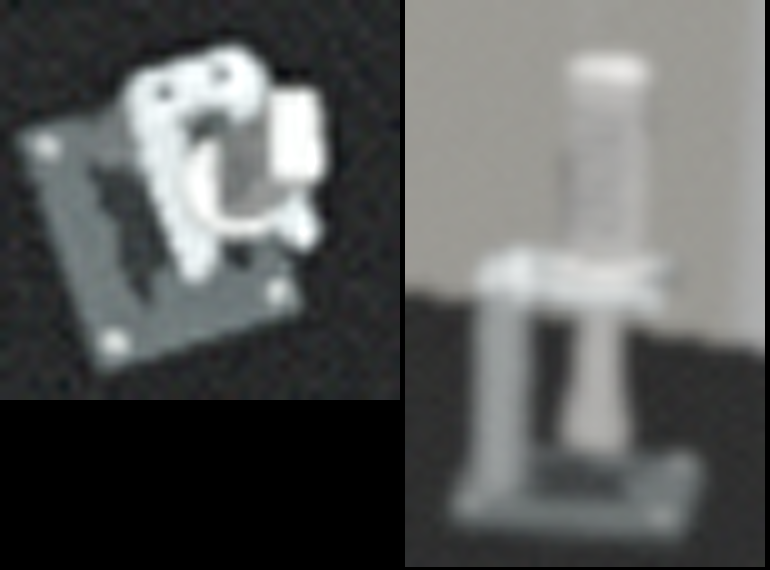

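```bash
python3 -m crank '[[0,0,0,0,0,0.18,0],[0,0,0,0,0,0.355,0],[0,0,0,0,0,0.355,0]]' 40
python3 -m crank '[[0.48,-0.2,0,0,0,0,0],[0.95,-0.4,0,0,0,0,0]]'
python3 -m crank '[[0.48,-0.2,0,0,0,0,0],[0.95,-0.4,0,0,0,0,0]]'
python3 -m crank '[[0.48,-0.2,0,0,0,0,0],[0.95,-0.4,0,0,0,0,0]]'
python3 -m crank '[[0.3,-0.1,0,0,0,0,0],[0.6,-0.25,0,0,0,0,0],[0.8,-0.35,0,0,0,0,0],[0.8,-0.35,0,0,0,0,0],[0.8,-0.35,0,0,0,0,0]]'
cat > rel.py <<'E'
import numpy as np
from rig import status
from scipy.spatial.transform import Rotation as R
def Rcur():
    s=status.sense();q=s["ee_rot"];return s,R.from_quat([q[1],q[2],q[3],q[0]])
def rel(pos,rot=None):
    s,r=Rcur();print("t",s["time_s"],"pos",s["eef_pos"].round(1),"F",s["force"].round(1))
    print("shift(first axes)",(r.inv().apply(np.array(pos)-s["eef_pos"])/100).round(3))
    if rot is not None:
        print("turn",((r.inv()*rot).as_rotvec()/np.radians(45)).round(3),"shift after turn",(rot.inv().apply(np.array(pos)-s["eef_pos"])/100).round(3))
E
python3 - <<'E'
from rel import *
s,r=Rcur();print(r.as_matrix().round(3));print(s["joints"].round(2));rel([516,-346,282])
E
```

```text
time_s: 0.4
eef_pos: [134.9, -507.4, 404.4]
ee_rot: [-0.0, 1.0, -0.01, -0.0]
force: [0.0, -0.6, -0.0]
grip_width: 1.005
grip_force: 0.0
time_s: 0.6
eef_pos: [228.1, -470.2, 404.4]
ee_rot: [-0.0, 1.0, -0.009, -0.0]
force: [0.1, -0.2, 0.5]
grip_width: 1.0
grip_force: 0.0
time_s: 0.8
eef_pos: [322.2, -432.3, 404.6]
ee_rot: [-0.0, 1.0, -0.008, -0.0]
force: [-0.8, -0.8, -0.1]
grip_width: 1.004
grip_force: 0.0
time_s: 1.0
eef_pos: [415.3, -395.1, 404.6]
ee_rot: [-0.0, 1.0, -0.007, -0.0]
force: [-0.3, 0.4, 0.8]
grip_width: 1.002
grip_force: 0.0
time_s: 1.5
eef_pos: [494.0, -362.9, 404.3]
ee_rot: [-0.0, 1.0, -0.008, -0.0]
force: [-0.0, 0.1, -0.4]
grip_width: 1.001
grip_force: 0.0
[[ 1.    -0.016 -0.001]
 [-0.016 -1.     0.   ]
 [-0.001 -0.    -1.   ]]
[-0.82  0.51  1.21 -0.    1.42  0.76]
t 1.5 pos [ 494.  -362.9  404.3] F [-0.   0.1 -0.4]
shift(first axes) [ 0.218 -0.172  1.223]
```

```bash
python3 -m crank '[[0.22,-0.17,0,0,0,0,0],[0.22,-0.17,0.2,0,0,0,0],[0.22,-0.17,0.5,0,0,0,0],[0.22,-0.17,0.5,0,0,0,0]]'
python3 - <<'E'
from rel import *; rel([516,-346,282])
from rig import capture;import cv2
a=capture("top")[0][195:255,370:430,::-1];b=capture("side")[0][110:210,310:370,::-1]
f=lambda i,s:cv2.resize(i,None,fx=s,fy=s,interpolation=2)
a=f(a,7);b=f(b,6);c=np.zeros((600,790,3),np.uint8);c[:420,:420]=a;c[:600,425:785]=b;cv2.imwrite("pics/c_g.png",c)
E
```

```text
time_s: 1.9
eef_pos: [515.3, -346.7, 351.1]
ee_rot: [-0.002, 1.0, -0.009, -0.003]
force: [-0.0, -0.1, 0.1]
grip_width: 1.0
grip_force: 0.0
t 1.9 pos [ 515.3 -346.7  351.1] F [-0.  -0.1  0.1]
shift(first axes) [ 0.011 -0.004  0.691]
```

View pics/c_g.png

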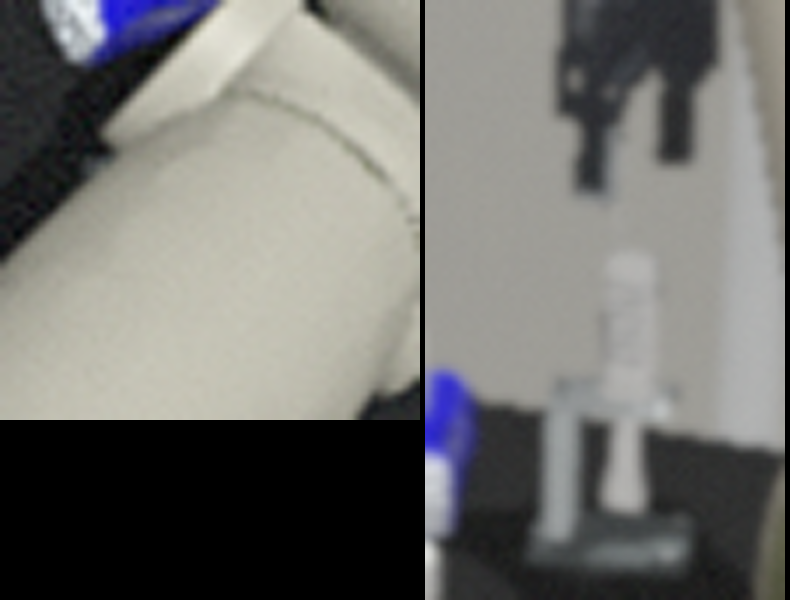

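```bash
python3 -m crank '[[0.01,0,0.3,0,0,0,0],[0.01,0,0.69,0,0,0,0],[0.01,0,0.69,0,0,0,0],[0.01,0,0.69,0,0,0,0],[0.01,0,0.69,0,0,0,0.4],[0.01,0,0.69,0,0,0,0.8],[0.01,0,0.69,0,0,0,1],[0.01,0,0.69,0,0,0,1],[0.01,0,0.69,0,0,0,1],[0.01,0,0.69,0,0,0,1],[0.01,0,0.69,0,0,0,1],[0.01,0,0.69,0,0,0,1]]' 60
python3 - <<'E'
from rel import *; rel([516,-346,282]);s,r=Rcur();print(r.as_matrix().round(3),s["wrist_torque"])
E
```

```text
time_s: 3.2
eef_pos: [517.5, -346.4, 285.9]
ee_rot: [0.0, 1.0, -0.01, 0.0]
force: [2.7, -1.6, 1.2]
grip_width: 0.17
grip_force: 60.8
t 3.2 pos [ 517.5 -346.4  285.9] F [ 2.7 -1.6  1.2]
shift(first axes) [-0.015 -0.004  0.039]
[[ 1.    -0.019  0.   ]
 [-0.019 -1.    -0.001]
 [ 0.001  0.001 -1.   ]] [-0.40877636 -0.23010261  0.0012221 ]
```

```bash
python3 -m crank '[[0,0,-0.08,0,0,0,1],[0,0,-0.16,0,0,0,1],[0,0,-0.16,0,0,0,1],[-0.2,0.067,-0.16,0,0,0,1],[-0.4,0.134,-0.16,0,0,0,1],[-0.67,0.225,-0.16,0,0,0,1],[-0.8,0.268,-0.16,0,0,0,1],[-0.8,0.268,-0.16,0,0,0,1],[-0.8,0.268,-0.16,0,0,0,1]]'
python3 - <<'E'
from rel import *; rel([516,-346,282])
from rig import capture;import cv2
a,d=capture("side");cv2.imwrite("pics/side1.png",a[:,:,::-1]);np.save("side1.npy",d)
from h import *
s,r=Rcur()
for k in (155,200,240,264): print(k,proj("side",s["eef_pos"]+r.apply([0,0,k])))
p=proj("side",s["eef_pos"]+r.apply([0,0,230]))[0].astype(int);u0,v0=p[0]-40,p[1]-45
print(u0,v0);cv2.imwrite("pics/c_tool.png",cv2.resize(a[v0:v0+75,u0:u0+80,::-1],None,fx=8,fy=8,interpolation=2))
E
```

```text
time_s: 4.1
eef_pos: [437.5, -371.3, 301.8]
ee_rot: [-0.0, 1.0, -0.01, 0.0]
force: [0.5, 0.4, -0.7]
grip_width: 0.165
grip_force: 60.7
t 4.1 pos [ 437.5 -371.3  301.8] F [ 0.5  0.4 -0.7]
shift(first axes) [ 0.78  -0.268  0.199]
155 [[371.88166518 157.01851465]]
200 [[370.98566978 171.53751346]]
240 [[370.20750917 184.1923795 ]]
264 [[369.74860623 191.6752457 ]]
330 136
```

View pics/c_tool.png

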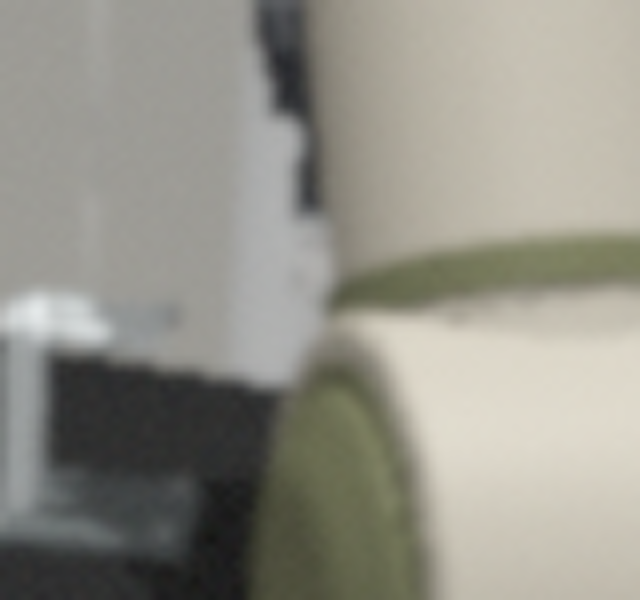

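```bash
cat > slot.py <<'E'
import numpy as np,cv2
from h import *
def loc(p,L):
    x,y,a=p[:3];c,s=np.cos(a),np.sin(a);L=np.atleast_2d(L);return np.c_[x+c*L[:,0]-s*L[:,1],y+s*L[:,0]+c*L[:,1],L[:,2]]
A=[625.5,-170.2,-.045];t=np.radians(25.14)
def pan(s,y):return np.array([-65+s*np.cos(t),y,34+s*np.sin(t)])
# rectified: 4 px/mm, col = (55-y)*4, row=(144-s)*4
cor=[(0,55),(144,55),(144,-55),(0,-55)]
def rect(img):
    H=cv2.getPerspectiveTransform(proj("top",loc(A,[pan(*c) for c in cor])).astype(np.float32),np.float32([((55-y)*4,(144-s)*4) for s,y in cor]))
    return cv2.warpPerspective(img,H,(440,576),flags=cv2.INTER_CUBIC)
E
python3 - <<'E'
from slot import *
R=rect(cv2.imread("pics/top0.png"));cv2.imwrite("pics/rect.png",R)
E
```

```text
(no output)
```

View pics/rect.png

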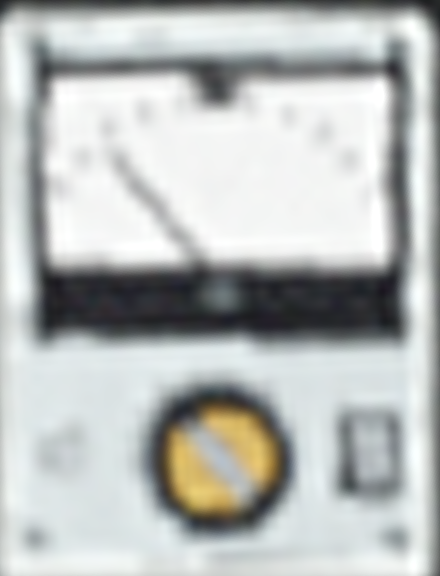

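```bash
python3 -m crank '[[0,-0.3,-0.4,0,0,0,1],[0,-0.6,-0.8,0,0,0,1],[0,-0.9,-0.8,0,0,0,1],[0,-1,-0.8,0,0,0,1],[0,-1,-0.8,0,0,0,1]]'
cat > goal.py <<'E'
from slot import *
from rel import *
yaw=-.035;L=263.9
def goal(d,ptr=-.69,s=30,y=-.2,h=2):
    n=np.array([-np.sin(t)*np.cos(yaw),-np.sin(t)*np.sin(yaw),np.cos(t)]);e=np.array([np.cos(t)*np.cos(yaw),np.cos(t)*np.sin(yaw),np.sin(t)])
    p0=loc(A,pan(s,y))[0]+(h+d)*n
    u=np.cos(-ptr)*e+np.sin(-ptr)*np.cross(n,e)
    return p0+n*L,R.from_matrix(np.c_[u,np.cross(-n,u),-n])
def tip():
    s,r=Rcur();return s["eef_pos"]+r.apply([0,0,L])
E
python3 - <<'E'
from goal import *
p,r=goal(40);print(p,p-r.apply([0,0,-L]));rel(p,r)
E
```

```text
time_s: 4.65
eef_pos: [439.5, -270.4, 381.4]
ee_rot: [-0.0, 1.0, -0.008, -0.0]
force: [0.0, -0.5, 0.1]
grip_width: 0.166
grip_force: 60.7
[ 457.81111058 -164.14995984  323.6677825 ] [ 569.85548796 -168.07311513   84.76638788]
t 4.65 pos [ 439.5 -270.4  381.4] F [ 0.  -0.5  0.1]
shift(first axes) [ 0.166 -1.066  0.578]
turn [-0.198  0.534 -0.841] shift after turn [ 0.593 -0.896  0.585]
```

```bash
python3 -m crank '[[0,0,0,-0.033,0.089,-0.14,1],[0,0,0,-0.066,0.178,-0.28,1],[0,0,0,-0.1,0.267,-0.42,1],[0,0,0,-0.132,0.356,-0.56,1],[0,0,0,-0.165,0.445,-0.7,1],[0,0,0,-0.198,0.534,-0.841,1],[0,0,0,-0.198,0.534,-0.841,1],[0,0,0,-0.198,0.534,-0.841,1],[0,0,0,-0.198,0.534,-0.841,1]]'
python3 - <<'E'
from goal import *
rel(*goal(40));print(tip(),Rcur()[0]["joints"].round(2))
E
```

```text
time_s: 5.55
eef_pos: [439.0, -272.0, 381.4]
ee_rot: [0.077, 0.925, 0.312, 0.203]
force: [-0.0, -0.5, -0.5]
grip_width: 0.169
grip_force: 60.7
t 5.55 pos [ 439.  -272.   381.4] F [-0.  -0.5 -0.5]
shift(first axes) [ 0.603 -0.909  0.585]
turn [ 0.     0.003 -0.006] shift after turn [ 0.606 -0.906  0.586]
[ 550.65875633 -276.28409594  142.29509248] [-0.83  0.26  1.66  0.38  0.95 -0.09]
```

```bash
python3 -m crank '[[0.2,-0.3,0.1,0,0,-0.006,1],[0.4,-0.6,0.25,0,0,-0.006,1],[0.55,-0.83,0.45,0,0,-0.006,1],[0.605,-0.905,0.585,0,0,-0.006,1],[0.605,-0.905,0.585,0,0,-0.006,1],[0.605,-0.905,0.585,0,0,-0.006,1],[0.605,-0.905,0.585,0,0,-0.006,1]]'
python3 - <<'E'
from goal import *
from rig import capture
rel(*goal(40));T=tip();print(T)
a,d=capture("side");b,_=capture("top");cv2.imwrite("pics/side2.png",a[:,:,::-1]);cv2.imwrite("pics/top2.png",b[:,:,::-1]);np.save("side2.npy",d)
u=proj("side",T)[0];print("side tip",u,"slot",proj("side",goal(0)[0]-goal(0)[1].apply([0,0,-L])),"top tip",proj("top",T))
u0,v0=270,150
c=np.zeros((600,790,3),np.uint8);c[:600,:480]=cv2.resize(a[135:210,265:325,::-1],None,fx=8,fy=8,interpolation=2)
c[:300,485:785]=cv2.resize(b[170:230,310:370,::-1],None,fx=5,fy=5,interpolation=2);cv2.imwrite("pics/c_s2.png",c)
E
```

```text
time_s: 6.25
eef_pos: [458.0, -164.7, 324.8]
ee_rot: [0.079, 0.924, 0.314, 0.204]
force: [-0.1, 0.5, -0.9]
grip_width: 0.166
grip_force: 60.7
t 6.25 pos [ 458.  -164.7  324.8] F [-0.1  0.5 -0.9]
shift(first axes) [-0.001 -0.009  0.01 ]
turn [0.004 0.001 0.002] shift after turn [-0.001 -0.009  0.01 ]
[ 570.2919933  -169.37348257   86.08036694]
side tip [300.2990317  188.58123602] slot [[294.94100334 200.1351457 ]] top tip [[341.83497048 205.44133041]]
```

View pics/c_s2.png

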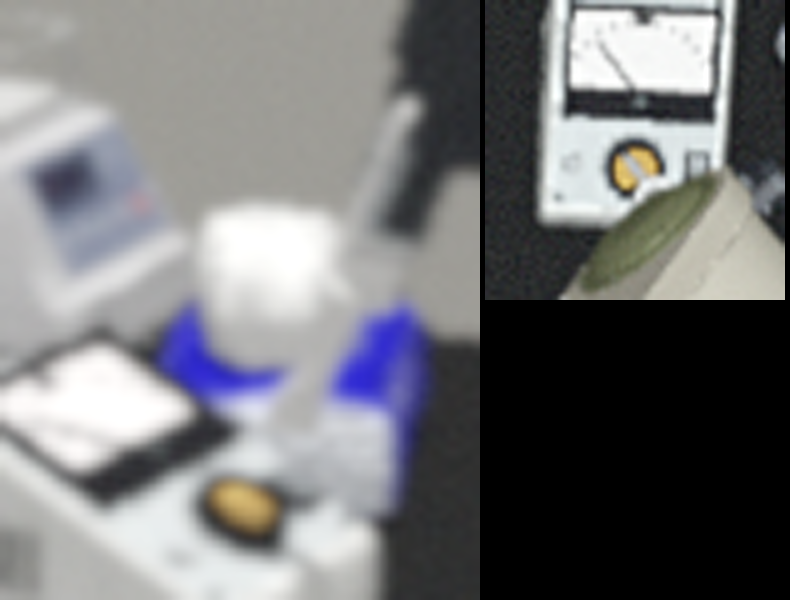

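```bash
python3 -m crank '[[0.005,-0.009,0.15,0,0,0,1],[0.005,-0.009,0.3,0,0,0,1],[0.005,-0.009,0.36,0,0,0,1],[0.005,-0.009,0.36,0,0,0,1],[0.005,-0.009,0.36,0,0,0,1]]' 80
python3 - <<'E'
from goal import *
rel(*goal(0));s,r=Rcur();print(r.inv().apply(s["force"]).round(2),r.inv().apply(s["wrist_torque"]).round(3))
E
python3 -m crank '[[0,0,0.01,0,0,0,1],[0,0,0.02,0,0,0,1],[0,0,0.03,0,0,0,1],[0,0,0.04,0,0,0,1],[0,0,0.05,0,0,0,1],[0,0,0.05,0,0,0,1]]'
python3 - <<'E'
from goal import *
rel(*goal(-5));s,r=Rcur();print(r.inv().apply(s["force"]).round(2),r.inv().apply(s["wrist_torque"]).round(3))
E
```

```text
time_s: 6.85
eef_pos: [473.0, -163.7, 291.9]
ee_rot: [0.078, 0.924, 0.315, 0.203]
force: [0.3, 0.1, -1.2]
grip_width: 0.168
grip_force: 79.9
t 6.85 pos [ 473.  -163.7  291.9] F [ 0.3  0.1 -1.2]
shift(first axes) [-0.008  0.006  0.048]
turn [0.003 0.001 0.003] shift after turn [-0.008  0.006  0.048]
[-0.14 -0.22  1.26] [ 0.178 -0.196 -0.062]
time_s: 7.45
eef_pos: [475.2, -163.5, 286.7]
ee_rot: [0.078, 0.924, 0.315, 0.203]
force: [-0.8, 0.4, -1.5]
grip_width: 0.167
grip_force: 79.9
t 7.45 pos [ 475.2 -163.5  286.7] F [-0.8  0.4 -1.5]
shift(first axes) [-0.008  0.009  0.042]
turn [0.001 0.001 0.003] shift after turn [-0.008  0.009  0.042]
[-0.85 -1.15  1.03] [ 0.138 -0.211  0.03 ]
```

```bash
python3 -m crank '[[-0.003,0.008,0.01,0,0,0,1],[-0.003,0.008,0.02,0,0,0,1],[-0.003,0.008,0.03,0,0,0,1],[-0.003,0.008,0.03,0,0,0,1]]'
python3 - <<'E'
from goal import *
rel(*goal(-5));s,r=Rcur();print(r.inv().apply(s["force"]).round(2),r.inv().apply(s["wrist_torque"]).round(3))
E
python3 -m crank '[[0,0,0.01,0,0,0,1],[0,0,0.02,0,0,0,1],[0,0,0.02,0,0,0,1]]'
python3 - <<'E'
from goal import *
rel(*goal(-5));s,r=Rcur();print(r.inv().apply(s["force"]).round(2),r.inv().apply(s["wrist_torque"]).round(3))
E
```

```text
time_s: 7.85
eef_pos: [476.4, -164.3, 286.1]
ee_rot: [0.078, 0.923, 0.316, 0.204]
force: [-19.1, 3.4, 24.1]
grip_width: 0.167
grip_force: 84.5
t 7.85 pos [ 476.4 -164.3  286.1] F [-19.1   3.4  24.1]
shift(first axes) [-0.01  -0.002  0.031]
turn [0.002 0.    0.005] shift after turn [-0.01  -0.002  0.031]
[ -3.76  -6.67 -29.98] [ 1.888 -0.971 -0.046]
time_s: 8.15
eef_pos: [477.2, -164.3, 285.9]
ee_rot: [0.079, 0.923, 0.316, 0.204]
force: [-29.5, 6.2, 40.0]
grip_width: 0.168
grip_force: 87.1
t 8.15 pos [ 477.2 -164.3  285.9] F [-29.5   6.2  40. ]
shift(first axes) [-0.015 -0.006  0.026]
turn [ 0.004 -0.001  0.006] shift after turn [-0.015 -0.006  0.026]
[ -4.29 -10.13 -48.91] [ 2.751 -1.26  -0.012]
```

```bash
cat > rd.py <<'E'
from goal import *
s,r=Rcur();T=tip();p,q=goal(0);g=p-q.apply([0,0,-L]);print("tip rel slot (gripper axes)",q.inv().apply(T-g).round(2),"F",r.inv().apply(s["force"]).round(1),"T",r.inv().apply(s["wrist_torque"]).round(2),"t",round(s["time_s"],2),"turn",((r.inv()*q).as_rotvec()).round(3))
E
for k in 1; do
python3 -m crank '[[0,0,-0.045,0,0,0,1],[0,0,-0.045,0,0,0,1],[0,0,-0.045,0,0,0,1]]' >/dev/null; python3 rd.py
python3 -m crank '[[0,0.02,0,0,0,0,1],[0,0.04,0,0,0,0,1],[0,0.04,0,0,0,0,1]]' >/dev/null; python3 rd.py
python3 -m crank '[[0,-0.04,0,0,0,0,1],[0,-0.08,0,0,0,0,1],[0,-0.08,0,0,0,0,1]]' >/dev/null; python3 rd.py
python3 -m crank '[[0,0.04,0,0,0,0,1],[0,0.04,0,0,0,0,1]]' >/dev/null; python3 rd.py
done
```

```text
tip rel slot (gripper axes) [0.25 0.22 1.41] F [-0.4 -0.  -3.8] T [ 0.08 -0.21  0.02] t 8.45 turn [0.001 0.001 0.002]
tip rel slot (gripper axes) [0.3  2.47 1.51] F [ 0.  -5.5 -8.7] T [ 1.66 -0.19 -0.05] t 8.75 turn [-0.003  0.001  0.003]
tip rel slot (gripper axes) [ 0.33 -1.34  1.08] F [-1.8  6.1  3.9] T [-1.54 -0.5   0.02] t 9.05 turn [0.007 0.001 0.003]
tip rel slot (gripper axes) [0.27 0.39 1.35] F [-0.9  0.9 -1.4] T [-0.1  -0.27  0.04] t 9.25 turn [0.001 0.001 0.002]
```

```bash
cat > ptr.py <<'E'
from slot import *
from rig import capture
import sys
def pointer(img):
    g=cv2.cvtColor(rect(img),cv2.COLOR_BGR2GRAY).astype(float)
    best=[]
    for a in np.arange(-1.2,1.21,.01):
        rr=np.arange(45,150);u=220+rr*np.sin(a);v=292-rr*np.cos(a)
        m=(v<255)
        best.append(cv2.remap(g.astype(np.float32),u[m].astype(np.float32),v[m].astype(np.float32),1).mean())
    b=np.array(best);i=b.argmin();return -1.2+.01*i,b[i],np.median(b)
if __name__=="__main__":
    print("start",pointer(cv2.imread("pics/top0.png")))
    a,_=capture("top");print("now",pointer(a[:,:,::-1].copy()));cv2.imwrite(sys.argv[1],a[:,:,::-1])
E
python3 -m crank '[[0,0,0.015,0,0,0,1],[0,0,0.03,0,0,0,1],[0,0,0.03,0,0,0,1]]' >/dev/null; python3 rd.py
python3 -m crank '[[0,0,0,0,0,0.1,1],[0,0,0,0,0,0.2,1],[0,0,0,0,0,0.3,1],[0,0,0,0,0,0.4,1],[0,0,0,0,0,0.4,1],[0,0,0,0,0,0.4,1]]' >/dev/null; python3 rd.py;  python3 ptr.py pics/top3.png
```

```text
tip rel slot (gripper axes) [0.99 1.04 2.1 ] F [ -4.5  -5.4 -34.5] T [ 1.58 -1.37  0.03] t 9.55 turn [0.003 0.    0.004]
tip rel slot (gripper axes) [0.95 0.89 2.09] F [ -6.5  -4.  -35.3] T [ 1.11 -1.83 -0.02] t 10.15 turn [ 0.002 -0.    -0.31 ]
start (np.float64(-0.6499999999999999), np.float32(181.93362), np.float32(245.1193))
now (np.float64(-0.3899999999999999), np.float32(187.34833), np.float32(248.76016))
```

```bash
python3 -m crank '[[0,0,0,0,0,0.12,1],[0,0,0,0,0,0.24,1],[0,0,0,0,0,0.36,1],[0,0,0,0,0,0.46,1],[0,0,0,0,0,0.46,1],[0,0,0,0,0,0.46,1]]' >/dev/null; python3 rd.py;  python3 ptr.py pics/top4.png
python3 - <<'E'
import cv2
from slot import *
R=rect(cv2.imread("pics/top4.png"));cv2.imwrite("pics/rect4.png",R)
g=cv2.cvtColor(R,cv2.COLOR_BGR2GRAY).astype(float)
for v in (85,95,120,150,180,210,240):
    w=np.clip(200-g[v,150:290],0,None);print(v,(w*np.arange(150,290)).sum()/max(w.sum(),1),w.max())
E
```

```text
tip rel slot (gripper axes) [0.98 0.66 2.13] F [ -7.1  -0.8 -35.3] T [ 0.63 -2.09 -0.06] t 10.8 turn [ 0.002 -0.001 -0.671]
start (np.float64(-0.6499999999999999), np.float32(181.93362), np.float32(245.1193))
now (np.float64(-0.08999999999999986), np.float32(188.29424), np.float32(248.71303))
85 216.56810631229237 132.0
95 217.04278379920137 124.0
120 0.0 0.0
150 210.5 2.0
180 211.7017543859649 21.0
210 213.24229074889868 22.0
240 211.33333333333334 8.0
```

View pics/rect4.png

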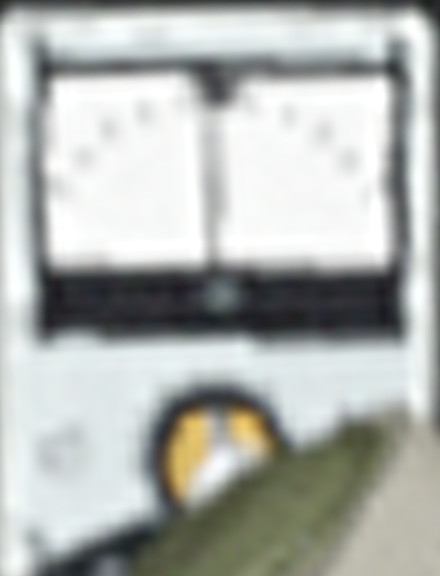

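```bash
python3 -m crank '[[0,0,0,0,0,0.06,1],[0,0,0,0,0,0.06,1],[0,0,0,0,0,0.06,1]]' >/dev/null; python3 rd.py;  python3 ptr.py pics/top5.png
python3 -m crank '[[0,0,-0.04,0,0,-0.03,1],[0,0,-0.1,0,0,-0.06,1],[0,0,-0.25,0,0,-0.06,1],[0,0,-0.5,0,0,-0.06,1],[0,0,-0.9,0,0,-0.06,1],[0,0,-1,0,0,-0.06,1],[0,0,-1,0,0,-0.06,1]]' >/dev/null; python3 rd.py;  python3 ptr.py pics/top6.png
python3 - <<'E'
import cv2
from slot import *
for k in (4,5,6):
    g=cv2.cvtColor(rect(cv2.imread(f"pics/top{k}.png")),cv2.COLOR_BGR2GRAY).astype(float);o=[]
    for a,b in ((84,96),(130,150),(150,170),(170,190),(190,210),(210,230),(230,250)):
        r=g[a:b,190:245].mean(0);w=np.clip(np.median(r)-8-r,0,None) if a>100 else np.clip(180-r,0,None);o.append(round((w*np.arange(190,245)).sum()/max(w.sum(),1),1))
    print(k,o)
E
```

```text
tip rel slot (gripper axes) [0.99 0.62 2.11] F [ -6.7  -1.7 -35.7] T [ 0.54 -2.1  -0.02] t 11.15 turn [ 0.002 -0.001 -0.718]
start (np.float64(-0.6499999999999999), np.float32(181.93362), np.float32(245.1193))
now (np.float64(-0.030000000000000027), np.float32(177.2393), np.float32(248.90932))
tip rel slot (gripper axes) [  0.73   0.85 -96.81] F [ 0.3 -0.8  1.6] T [-0.04 -0.27  0.  ] t 11.9 turn [ 0.003 -0.001 -0.672]
start (np.float64(-0.6499999999999999), np.float32(181.93362), np.float32(245.1193))
now (np.float64(-0.030000000000000027), np.float32(177.04533), np.float32(248.26303))
4 [np.float64(216.8), np.float64(210.3), np.float64(211.6), np.float64(212.3), np.float64(213.6), np.float64(212.3), np.float64(211.8)]
5 [np.float64(216.7), np.float64(217.6), np.float64(217.8), np.float64(216.1), np.float64(216.0), np.float64(214.7), np.float64(215.6)]
6 [np.float64(216.8), np.float64(217.5), np.float64(217.8), np.float64(216.0), np.float64(216.0), np.float64(214.7), np.float64(215.4)]
```

```bash
cat > ret.py <<'E'
from rel import *
import sys
rel([float(v) for v in sys.argv[1:4]],R.from_quat([1,-.0095,0,0]))
E
python3 ret.py 435 -270 385
```

```text
t 11.95 pos [ 434.4 -162.7  374. ] F [ 0.5  0.1 -0.1]
shift(first axes) [ 0.068  1.073 -0.079]
turn [ 0.011 -0.559  0.001] shift after turn [ 0.027  1.073 -0.11 ]
```

```bash
python3 -m crank '[[0.03,0.4,-0.04,0,0,0,1],[0.06,0.8,-0.08,0,0,0,1],[0.07,1,-0.08,0,0,0,1],[0.07,1,-0.08,0,0,0,1]]' >/dev/null
python3 -m crank '[[0,0,0,0.003,-0.14,0,1],[0,0,0,0.006,-0.28,0,1],[0,0,0,0.01,-0.42,0,1],[0,0,0,0.011,-0.559,0,1],[0,0,0,0.011,-0.559,0,1],[0,0,0,0.011,-0.559,0,1]]'
python3 ret.py 437.5 -371.3 302
```

```text
time_s: 12.95
eef_pos: [435.7, -262.1, 384.4]
ee_rot: [-0.001, 1.0, -0.008, 0.001]
force: [0.1, -0.5, -0.3]
grip_width: 0.165
grip_force: 80.4
t 12.95 pos [ 435.7 -262.1  384.4] F [ 0.1 -0.5 -0.3]
shift(first axes) [0.035 1.092 0.823]
turn [-0.002 -0.002  0.003] shift after turn [0.039 1.091 0.824]
```

Run:
```python
from h import *
from rel import *
from rig import capture
s,r=Rcur();im,d=capture("side");v,u=np.mgrid[:420,:560];q=back("side",np.c_[u.ravel(),v.ravel()],d.ravel());q=q[d.ravel()>0]
l=r.inv().apply(q-s["eef_pos"]);m=(np.hypot(l[:,0],l[:,1])<25)&(l[:,2]>160)&(l[:,2]<275);l=l[m]
for a in range(160,275,10):
    k=l[(l[:,2]>=a)&(l[:,2]<a+10)]
    if len(k):print(a,len(k),k.min(0).round(1),k.mean(0).round(1),k.max(0).round(1))
print(l[:,2].max())
```

```text
160 42 [-16.  -24.6 160.1] [ -5.5 -13.4 164.6] [  9.2   6.6 169.6]
170 29 [-14.9 -22.5 170.1] [ -3.5 -10.  174.4] [ 10.4   2.5 179.8]
180 34 [-13.6 -17.7 180. ] [ -2.7  -8.5 184.7] [ 10.    1.7 189.7]
190 40 [-16.  -20.7 190.1] [ -2.3 -10.7 194.8] [ 13.8  -2.  199.7]
200 13 [-13.9 -17.4 200.1] [ -2.5  -7.5 204. ] [ 10.8   1.9 209.2]
210 15 [ -7.1 -11.4 210.7] [ -1.6  -6.5 214.9] [  4.8  -1.2 219.9]
220 14 [ -5.6 -12.4 221.3] [ -2.2  -5.9 225.3] [2.100e+00 2.000e-01 2.298e+02]
230 18 [ -6.2 -14.7 230.7] [ -0.5  -5.6 235.4] [  6.7   2.3 239.9]
240 19 [-10.7  -8.9 241.5] [ -1.9  -4.5 245.9] [  8.2   2.4 249.7]
250 23 [-13.7 -11.6 250.2] [ -0.9  -3.9 255.4] [  8.9   2.2 259.8]
260 6 [ -9.1  -7.  260.1] [ -2.7  -2.3 261.9] [  4.    0.8 263.7]
263.7014252074833
```

```bash
python3 -m crank '[[0.02,0.4,0.1,0,0,0,1],[0.04,0.8,0.3,0,0,0,1],[0.04,1,0.6,0,0,0,1],[0.04,1,0.82,0,0,0,1],[0.04,1,0.82,0,0,0,1]]' >/dev/null
python3 ret.py 437.5 -371.3 302
python3 -m crank '[[0,0.09,0,0,0,0,1],[0,0.09,0,0,0,0,1],[0,0.09,0,0,0,0,1]]' >/dev/null
python3 ret.py 517.5 -346.4 302
```

```text
t 13.5 pos [ 436.9 -362.7  300.2] F [-0.5  0.4 -0.3]
shift(first axes) [ 0.007  0.086 -0.018]
turn [-0.006  0.003 -0.   ] shift after turn [ 0.008  0.086 -0.018]
t 13.8 pos [ 437.5 -371.9  304.8] F [-0.6 -0.  -0.3]
shift(first axes) [ 0.795 -0.269  0.028]
turn [ 0.003 -0.002  0.001] shift after turn [ 0.795 -0.27   0.028]
```

```bash
python3 -m crank '[[0.15,-0.05,0,0,0,0,1],[0.3,-0.1,0,0,0,0,1],[0.45,-0.153,0,0,0,0,1],[0.6,-0.203,0,0,0,0,1],[0.7,-0.237,0,0,0,0,1],[0.795,-0.269,0,0,0,0,1],[0.795,-0.269,0,0,0,0,1],[0.795,-0.269,0,0,0,0,1]]'
python3 ret.py 517.5 -346.4 286
```

```text
time_s: 14.6
eef_pos: [517.7, -346.4, 303.7]
ee_rot: [0.0, 1.0, -0.009, 0.001]
force: [2.8, -4.4, -0.9]
grip_width: 0.169
grip_force: 80.4
t 14.6 pos [ 517.7 -346.4  303.7] F [ 2.8 -4.4 -0.9]
shift(first axes) [-0.002  0.     0.177]
turn [ 0.001 -0.002  0.001] shift after turn [-0.002  0.     0.177]
```

```bash
python3 -m crank '[[0.005,0.015,0,0,0,0,1],[0.005,0.015,0,0,0,0,1]]' >/dev/null; python3 ret.py 517.5 -346.4 286
python3 -m crank '[[0.005,0.005,0.05,0,0,0,1],[0.005,0.005,0.1,0,0,0,1],[0.005,0.005,0.14,0,0,0,1],[0.005,0.005,0.16,0,0,0,1],[0.005,0.005,0.17,0,0,0,1],[0.005,0.005,0.17,0,0,0,1],[0.005,0.005,0.17,0,0,0,1]]'
```

```text
t 14.8 pos [ 517.4 -347.9  303.1] F [-0.2 -0.3 -1.4]
shift(first axes) [ 0.001 -0.015  0.171]
turn [-0.002  0.002  0.   ] shift after turn [ 0.001 -0.015  0.171]
time_s: 15.5
eef_pos: [518.3, -348.4, 286.6]
ee_rot: [0.0, 1.0, -0.009, 0.0]
force: [1.0, -0.3, -1.3]
grip_width: 0.165
grip_force: 80.4
```

```bash
python3 -m crank '[[0,0,0.01,0,0,0,1],[0,0,0.01,0,0,0,1],[0,0,0.01,0,0,0,1]]'; python3 -m crank '[[0,0,0.007,0,0,0,1],[0,0,0.007,0,0,0,1]]'
```

```text
time_s: 15.8
eef_pos: [518.3, -348.4, 285.5]
ee_rot: [0.0, 1.0, -0.009, 0.0]
force: [0.1, -0.2, -1.1]
grip_width: 0.167
grip_force: 80.4
time_s: 16.0
eef_pos: [518.3, -348.4, 285.4]
ee_rot: [0.0, 1.0, -0.009, 0.0]
force: [-1.7, 2.2, 5.5]
grip_width: 0.168
grip_force: 81.1
```

Collar touches the fork (contact at the original height). Release slowly, retreat straight up and look.

```bash
python3 -m crank '[[0,0,0,0,0,0,0.8],[0,0,0,0,0,0,0.7],[0,0,0,0,0,0,0.5],[0,0,0,0,0,0,0.3],[0,0,0,0,0,0,0],[0,0,0,0,0,0,0],[0,0,0,0,0,0,0],[0,0,0,0,0,0,0]]' 20
python3 -m crank '[[0,0,-0.1,0,0,0,0],[0,0,-0.3,0,0,0,0],[0,0,-0.6,0,0,0,0],[0,0,-0.95,0,0,0,0],[0,0,-0.95,0,0,0,0]]'
python3 -m crank '[[-0.4,0.3,0,0,0,0,0],[-0.8,0.6,0,0,0,0,0],[-0.9,0.7,0,0,0,0,0]]' >/dev/null
python3 -m crank '[[-0.4,0.3,0,0,0,0,0],[-0.8,0.6,0,0,0,0,0],[-0.9,0.7,0,0,0,0,0],[-0.9,0.7,0,0,0,0,0]]'
python3 - <<'E'
from h import *
from rig import capture
for n in("side","top"):
    im,d=capture(n);cv2.imwrite(f"pics/{n}9.png",im[:,:,::-1]);v,u=np.mgrid[:420,:560]
    for nm,dd in(("start",np.load(n+"0.npy")),("now",d)):
        q=back(n,np.c_[u.ravel(),v.ravel()],dd.ravel());q=q[dd.ravel()>0]
        t=q[(abs(q[:,0]-516)<30)&(abs(q[:,1]+345)<30)]
        for a,b in((25,75),(95,125),(125,152),(152,175)):
            k=t[(t[:,2]>=a)&(t[:,2]<b)]
            if a==25:k=k[np.hypot(k[:,0]-516,k[:,1]+345)<15]
            if len(k):print(n,nm,a,b,len(k),k.mean(0).round(1),k.max(0).round(1))
E
python3 ptr.py pics/top10.png
```

```text
time_s: 16.8
eef_pos: [518.3, -348.4, 284.7]
ee_rot: [0.0, 1.0, -0.009, -0.0]
force: [0.8, 0.2, -0.3]
grip_width: 1.0
grip_force: 0.0
time_s: 17.3
eef_pos: [518.4, -348.4, 385.7]
ee_rot: [0.003, 1.0, -0.009, 0.003]
force: [0.6, -0.9, -0.2]
grip_width: 1.0
grip_force: 0.0
time_s: 18.0
eef_pos: [334.7, -486.1, 379.7]
ee_rot: [0.0, 1.0, -0.011, 0.0]
force: [0.0, 0.4, -0.7]
grip_width: 0.999
grip_force: 0.0
side start 25 75 68 [ 516.5 -344.4   46.3] [ 525.1 -337.3   70.7]
side start 95 125 86 [ 516.  -341.2  110.3] [ 529.6 -333.4  124.9]
side start 125 152 76 [ 515.4 -342.2  138.8] [ 527.7 -334.5  152. ]
side start 152 175 23 [ 515.3 -343.9  155.5] [ 527.7 -337.1  158.6]
side now 25 75 70 [ 516.9 -343.8   45.7] [ 529.7 -333.6   71.5]
side now 95 125 86 [ 515.9 -340.7  110. ] [ 530.4 -330.3  124.4]
side now 125 152 78 [ 516.6 -340.6  138.5] [ 530.9 -332.6  151.9]
side now 152 175 23 [ 515.3 -341.4  156.1] [ 529.9 -333.   160.2]
top start 25 75 1 [ 512.7 -331.3   74.6] [ 512.7 -331.3   74.6]
top start 95 125 29 [ 512.1 -342.3  110.8] [ 526.7 -339.3  122.5]
top start 125 152 28 [ 512.6 -341.8  138.9] [ 526.8 -338.9  148.7]
top start 152 175 52 [ 515.9 -347.2  157. ] [ 528.2 -340.2  164.2]
top now 95 125 30 [ 512.4 -341.5  110.2] [ 528.4 -337.6  124. ]
top now 125 152 32 [ 513.1 -341.7  139.1] [ 528.1 -338.2  151.8]
top now 152 175 46 [ 515.9 -346.1  157.3] [ 527.4 -338.4  163.6]
start (np.float64(-0.6499999999999999), np.float32(181.93362), np.float32(245.1193))
now (np.float64(-0.030000000000000027), np.float32(173.3211), np.float32(244.78021))
```

The tool hangs within about 1–2 mm of where it started, and the pointer is still on the mark.

```bash
python3 -c "
from rig import ticket
print(ticket.finish_job())"
```

```text
the job is handed in; nothing more can be done
None
```

The drifted instrument's pointer is on the middle of its broad set mark and the tuning tool hangs upright in its stand, let go; I handed the job in at about 18 s, and no verdict came back.

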